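# Clamp an oak blank in the sloped marking stand

### The arm

A 7-joint arm with a two-finger parallel gripper is mounted at the origin on a cart in front of the work surface, level with it; the furniture and walls round the work are solid. World frame = base frame: x ahead of the robot, y to its left, z up, the work surface at z = 0. Lengths are in mm, angles in rad, forces in N, time in s.
With the tool pointing down it reaches from about 425 to 800 mm from the base axis. Payload 8.3 kg.
Tool frame: the origin (TCP) lies at the very end of the fingers, on their centre line; the grasp point (between the pads) lies 19 mm behind it; z points along the fingers, y is the line along which they close (so a half turn about z gives the same grasp; the last joint's range is limited). The gripper opens to 85 mm and grips with 20 to 120 N. Pads are 22 mm wide; open, the fingers measure 114 mm over their backs; the gripper's body (76 mm by 85 mm) begins 54 mm behind the grasp point. The pads swing forward as they close: fully open they stand 13 mm farther back than shut.
Start: joints at [-1.256, 0.383, 0.016, 1.37, -0.006, 1.388, -0.046], TCP at [230.496, 580.926, 231.279] pointing down, gripper open.
Joint ranges: [-2.95, 2.95], [-0.25, 2.06], [-1.52, 1.56], [0.18, 2.33], [-1.44, 4.58], [0.02, 2.06], [-3.01, 3.01]. Speed limits (rad/s): [2.39, 2.39, 3.01, 3.01, 3.14, 3.14, 3.14].

### API

Orientations are given as a unit quaternion [x, y, z, w].
In Python, from station import arm, capture, camera_model gives the robot as it stands (arm), with the cameras as plain functions.
- The arm moves only by the shell command python3 drive.py 'ROWS' [OPENING] [FORCE]. ROWS is rows parted by semicolons, their numbers by spaces, 1 to 10 of them, each of 6 numbers: dx, dy, dz in mm, then a rotation vector rx, ry, rz in rad; each row is the pose to reach, as a shift and turn from the pose commanded when the command began, along the tool's axes at that moment; what a row does not reach only later rows make up. A row lasts 1/8 s, in which the tool goes at most 62.5 mm and 0.188 rad, less where a joint would pass 70% of its speed; a pose out of reach is approached as far as the arm can. OPENING is the finger opening in mm, set as the command begins (- or left out keeps the last). The fingers move at their own pace and stop on an object; FORCE is the grip in N (left out, the last holds). Time passes only in rows, so rows that do not move let the fingers close. It prints the time, the measured TCP pose, the force, the opening and the grip force at its end.
- arm.read_state(): the state, without advancing time (a new reading comes with each control period).
- capture(name): name is "side" or "top"; returns the picture (420x560x3 uint8, red, green, blue); there is no depth.
- camera_model(name): a dict with "camera_matrix" (3x3 intrinsics, pixels), "k1" (the pictures are not rectified: a ray, as slopes to the right and down, at radius r is drawn at 1 + k1 r^2 times it, then the intrinsics apply), "xyz" and "attitude" of the camera in the world. Camera axes: x right, y down, z forward; pixel columns grow to the right and rows downward; lengths in mm; the calibration is good to about 2 mm. A picture is of the moment at which its call begins. camera_model takes no time and is no camera call.
- arm.close_job(): hands the job in; it is judged then, once.
The state is a dict: "time_s": time; "joint_positions": joint angles; "joint_velocities": joint speeds; "joint_torque": joint torques, N m; "eef_pos": TCP position; "ee_rot": TCP orientation; "force": force on the tool from outside, world axes, zero at the start; "ft_torque": the same for the moment, N m; "width": finger opening in mm; "grip_force": force on a finger pad.
Only numpy, scipy, OpenCV 4.12 (cv2) and the standard library are available. Lean on these libraries where they do the work, as an engineer would, in place of code of your own. Each camera call takes 0.05 s, during which the arm holds its last target. There are 200 camera calls.

### The job

Lay the larger, lighter-brown oak block lengthwise and flat in the bed of the sloped marking stand, between the two small cheeks and down against the ledge. Then swing the metal hold-down frame fully down over it, and lastly turn the red turnbutton across the frame's lower rail, as far as it goes, to lock it. Leave the smaller dark walnut block and the other things on the table where they are.

Things in the scene. Friction and masses are not known exactly. Their poses are not given: they have to be found in the camera images.
- oak_block: mid-brown oak block, the larger and lighter-coloured of the two wooden blocks on the right, 45 x 85 x 28 mm (x, y, z), lying loose on the table; origin at the centre of its underside, y along its length, z up
- walnut_block: smaller, dark brown walnut block, 38 x 60 x 25 mm, a bystander lying near the oak block; origin at the centre of its underside, y along its length
- bed: sloping plywood board of the fixed marking stand, 25 degrees, falling towards the robot; the stand may be turned a little about the vertical. Origin on the board's surface where the seated oak block's underside centre belongs, block length along the slope; x up the slope, y left, z square out of the board. Board x -128 to +77, y -90 to +90 mm. All stand dimensions below are in this frame
- ledge (a point): middle of the top edge of the ledge's upper face (16 mm high, 110 wide, bed x -42.5): the block's lower end rests against it. Two cheeks 16 mm high, 10 thick stand on it at bed x -42.5 to -18.5, inner faces at y +-25.5 mm (3 mm play each side of the block). Beside the block's upper half the board is free for fingers. Two frame rests, 32 high, at x -63.5, y +-64
- frame_hinge (a point): middle of the frame's hinge line, which runs along the bed's y at bed x +64.5, z +37 mm. The frame is 150 wide, 10 thick, 137 from hinge line to free edge, with a window 70 wide and 59 long starting 36 from the hinge line; its free lower rail is 42 wide
- hold_frame (a joint): hinge of the aluminium hold-down frame. 0: closed, flat on its rests, 32 to 42 mm above the bed (4 mm clear of the seated block); grows as it swings up (1.57: square to the bed). Starts open at 1.75 to 2.0. Stiff: it stays where it is left, 2 to 3 N at its free edge moves it. The turnbutton must stand clear while it closes
- frame_edge (a point): middle of the frame's free edge, on its outer face (the face that is uppermost when closed)
- turnbutton (a joint): red turnbutton on a post below the frame's free edge; axis along the bed's z at bed x -95.5, y 0 mm. 0: wing points right (bed -y), clear of the frame; grows counterclockwise seen from outside, to the stop at 1.5, wing up the slope across the frame's lower rail. Starts at 0 to 0.3. Light friction (0.06 N m), stays where left
- button_grip (a point): on the turnbutton's axis, 70 mm above the bed, in the grip rib that stands on the wing: rib 12 mm thick, 44 mm long (along the wing, centred on the axis), from 54 to 80 mm above the bed
- wing_tip (a point): end of the turnbutton's wing, 43 mm from the axis, mid-thickness; wing 18 wide, 8 thick, 46 to 54 mm above the bed, tail 21 mm long on the other side
- wax_tin: round wax tin 66 mm across, 23 high, bystander; origin under its centre
- tape_measure: yellow tape measure, 75 x 34 x 64 mm, bystander; origin under its centre

How it is judged (in metres and radians):
On the way, in this order (a step that is already met when the one before it is completed fails the run):
1. the oak block lies in the bed, flat and against the ledge, let go, with the frame still open (x of oak_block in the frame of bed between -0.008 and 0.008 m and y of oak_block in the frame of bed between -0.006 and 0.006 m and z of oak_block in the frame of bed between -0.004 and 0.004 m and angle between the y axis of oak_block and the x axis of bed, either way round below 0.15 rad and angle between the z axis of oak_block and the z axis of bed, either way round below 0.08 rad and contact force between oak_block and the fingers below 0.1 N and value of joint hold_frame above 1 rad), for 0.2 s.
2. the frame is fully down over the block, the turnbutton not yet across it (x of oak_block in the frame of bed between -0.008 and 0.008 m and y of oak_block in the frame of bed between -0.006 and 0.006 m and z of oak_block in the frame of bed between -0.004 and 0.004 m and angle between the y axis of oak_block and the x axis of bed, either way round below 0.15 rad and angle between the z axis of oak_block and the z axis of bed, either way round below 0.08 rad and value of joint hold_frame below 0.03 rad and value of joint turnbutton below 0.7 rad), for 0.2 s.
At the end, for the whole second after the job is handed in: The oak block lies still in the bed (within 8 mm of its seat along and 6 mm across the slope, 4 mm in height, its length within 0.15 rad of the slope line, flat within 0.08 rad), the frame is fully down (under 0.03 rad) and the turnbutton lies across its lower rail (over 1.3 of its 1.5 rad) (x of oak_block in the frame of bed between -0.008 and 0.008 m and y of oak_block in the frame of bed between -0.006 and 0.006 m and z of oak_block in the frame of bed between -0.004 and 0.004 m and angle between the y axis of oak_block and the x axis of bed, either way round below 0.15 rad and angle between the z axis of oak_block and the z axis of bed, either way round below 0.08 rad and value of joint hold_frame below 0.03 rad and value of joint turnbutton above 1.3 rad and linear speed of oak_block below 0.02 m/s); the robot touches nothing.
It fails at once if the walnut block, wax tin or tape measure was moved more than 25 mm (distance of any of walnut_block, wax_tin, tape_measure from where it was at the start of the episode above 0.025 m).
It also fails if it takes over 72 s, if anything falls off the work surface, if the arm or the gripper's body presses on something with over 40 N, if the wrist force passes 120 N, or if a joint passes its speed limit or range.

## Working session

There is one attempt and no reset: what is moved stays moved. The work goes in short steps, Python scripts to look and compute and a shell command to move; the robot and the scene stay as the last step left them, time stands still between calls to the robot, and variables do not carry over. Pictures are saved under pics/ and viewed, at most 10 in all, crops included, and the job is handed in when it is done.

```bash
ls; mkdir -p pics; python3 - <<'E'
from station import arm, capture, camera_model
import cv2
for n in("side","top"):
    im=capture(n); cv2.imwrite(f"pics/{n}0.png",im[:,:,::-1]); print(n,camera_model(n))
print(arm.read_state())
E
```

```text
drive.py
pics
station.py
side {'camera_matrix': array([[401.49904401,   0.        , 276.86607051],
       [  0.        , 401.49904401, 209.72652056],
       [  0.        ,   0.        ,   1.        ]]), 'k1': -0.09827460578523094, 'xyz': array([  322.8725407 , -1064.32068572,   695.43752492]), 'attitude': array([ 0.84895578, -0.11592504,  0.05944617, -0.51215391])}
top {'camera_matrix': array([[498.63070189,   0.        , 272.28316036],
       [  0.        , 498.63070189, 212.71662821],
       [  0.        ,   0.        ,   1.        ]]), 'k1': -0.09976811320792235, 'xyz': array([ 363.59357137,  -35.27005299, 1579.68767975]), 'attitude': array([ 0.71339245, -0.69632844,  0.04903411, -0.06159199])}
{'time_s': 0.1, 'joint_positions': array([-1.25591595,  0.38413907,  0.01633539,  1.37103499, -0.00632087,
        1.38819194, -0.04651218]), 'joint_velocities': array([ 0.00126252, -0.00213364,  0.00046633, -0.00442957, -0.00100755,
       -0.00159039,  0.0010548 ]), 'joint_torque': array([ 2.63642614e-03, -6.29131150e+01,  8.47167838e-01, -3.72757995e+01,
        1.67557038e-02,  1.04420003e-02,  3.58421026e-07]), 'eef_pos': array([230.3079752 , 580.53959952, 230.39426528]), 'ee_rot': array([ 1.87727476e-01,  9.82220775e-01, -8.46496945e-04, -1.67857558e-04]), 'force': array([-0.01975748,  0.26162293, -0.11953622]), 'ft_torque': array([-0.05637472, -0.00437854, -0.00140806]), 'grip_force': 0.0, 'width': 85.01070240053873}
```

View pics/side0.png

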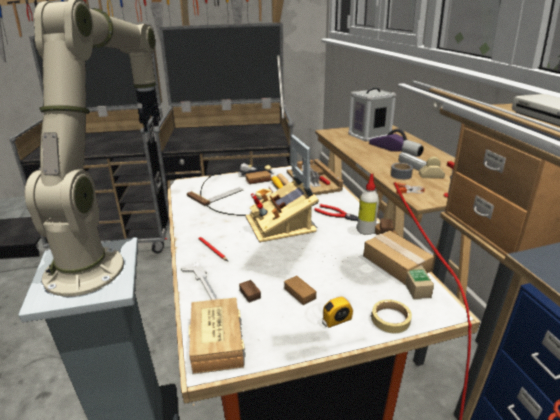

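View pics/top0.png

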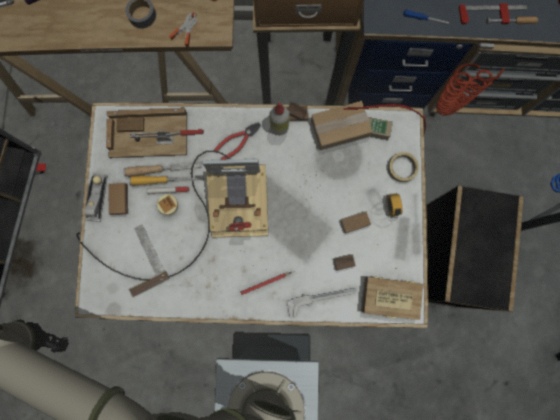

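The side view shows oak at about (300,289), walnut at (250,291) and the stand at (282,215). The top view shows oak at (355,222), walnut at (344,262), the stand at (238,200) and the red button at (238,227). Next I'll enlarge crops.

```bash
cat > h.py <<'E'
import numpy as np, cv2
from station import arm, capture, camera_model
from scipy.spatial.transform import Rotation as R
C={n:camera_model(n) for n in("side","top")}
def ray(n,u,v):
    m=C[n];K=m["camera_matrix"];k=m["k1"]
    d=np.array([(u-K[0,2])/K[0,0],(v-K[1,2])/K[1,1]]);s=d.copy()
    for _ in range(20): s=d/(1+k*(s@s))
    return m["xyz"],R.from_quat(m["attitude"]).apply([s[0],s[1],1])
def onz(n,u,v,z):
    o,d=ray(n,u,v); return o+d*(z-o[2])/d[2]
def proj(n,P):
    m=C[n];c=R.from_quat(m["attitude"]).inv().apply(np.atleast_2d(P)-m["xyz"])
    s=c[:,:2]/c[:,2:];s=s*(1+m["k1"]*(s**2).sum(1,keepdims=True));K=m["camera_matrix"]
    return s*[K[0,0],K[1,1]]+K[:2,2]
def tri(us,ut):
    (o1,d1),(o2,d2)=ray("side",*us),ray("top",*ut)
    t=np.linalg.lstsq(np.c_[d1,-d2],o2-o1,rcond=None)[0]
    a,b=o1+t[0]*d1,o2+t[1]*d2
    return (a+b)/2,np.linalg.norm(a-b)
E
python3 - <<'E'
import cv2,numpy as np
t=cv2.imread("pics/top0.png");s=cv2.imread("pics/side0.png")
def z(im,u,v,w,h,f): return cv2.resize(im[v:v+h,u:u+w],None,fx=f,fy=f,interpolation=cv2.INTER_CUBIC)
cv2.imwrite("pics/c1.png",z(t,195,150,80,100,6)[:, :])
cv2.imwrite("pics/c2.png",z(s,235,125,100,120,5))
cv2.imwrite("pics/c3.png",np.hstack([z(t,325,185,80,100,5),z(s,230,265,80,100,5)]))
E
```

```text
(no output)
```

View pics/c1.png

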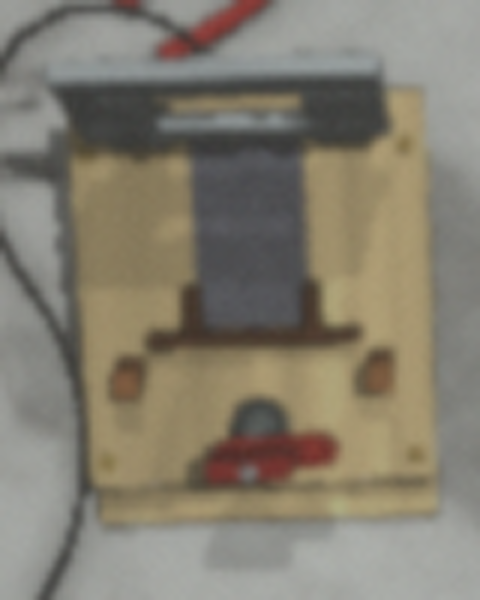

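View pics/c2.png

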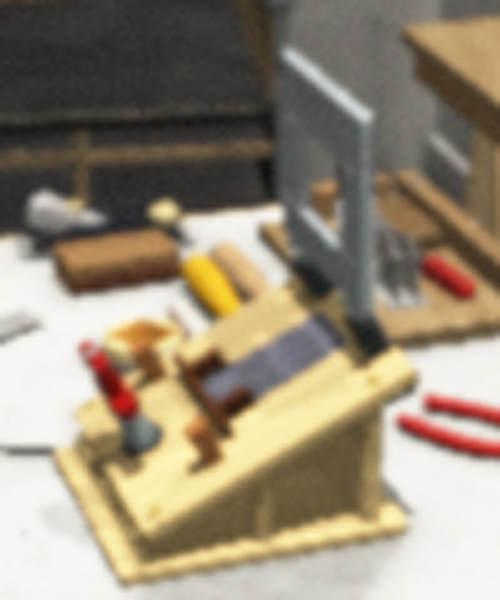

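View pics/c3.png

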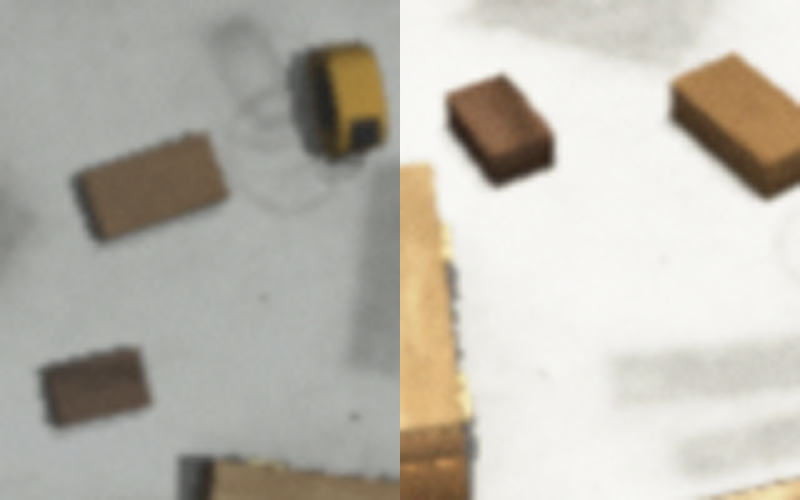

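In the crops, the stand is yawed slightly. In c1 its ledge ends are at (148,340) and (360,329), with screws at (415,453), (405,143) and (108,462). In c2 the right screws are at (153,512) and (373,380). In c3 the oak top corners are at (85,172), (208,135), (228,193) and (105,238). The light-brown block is the oak, and the walnut is below it. I'll triangulate these.

```bash
cat > m1.py <<'E'
from h import *
c1=lambda u,v:((u+.5)/6-.5+195,(v+.5)/6-.5+150)
c2=lambda u,v:((u+.5)/5-.5+235,(v+.5)/5-.5+125)
c3t=lambda u,v:((u+.5)/5-.5+325,(v+.5)/5-.5+185)
c3s=lambda u,v:((u-399.5)/5-.5+230,(v+.5)/5-.5+265)
P={}
for n,a,b in [("scrRL",(153,512),(415,453)),("scrRU",(373,380),(405,143)),("ledR",(224,432),(360,329)),("ledL",(180,362),(148,340)),
  ("restR",(205,428),(377,362)),("restL",(147,350),(128,370)),("corRU",(415,360),(424,90)),("corRL",(148,537),(437,487)),("frR",(372,115),(380,57)),("frL",(285,50),(50,70))]:
    P[n],e=tri(c2(*a),c1(*b)); print(n,P[n].round(1),round(e,1))
for a,b in [((275,93),(85,172)),((335,55),(208,135)),((368,165),(105,238))]: print("oak",*tri(c3s(*a),c3t(*b)))
for c in [(85,172),(208,135),(228,193),(105,238)]: print(onz("top",*c3t(*c),28).round(1))
def fit(names,bed):
    Q=np.array([P[n] for n in names]);B=np.array(bed,float)
    r,e=R.align_vectors(Q-Q.mean(0),B-B.mean(0));o=Q.mean(0)-r.apply(B.mean(0))
    print(r.as_euler("ZYX",degrees=True).round(2),o.round(1));print((r.apply(B)+o-Q).round(1))
fit(["ledR","ledL","restR","restL","corRU","corRL"],[(-42.5,-55,16),(-42.5,55,16),(-63.5,-64,32),(-63.5,64,32),(77,-90,0),(-128,-90,0)])
# colour mask of the oak in both views, and of red button
for n in("top","side"):
    im=np.mean([capture(n) for _ in range(6)],0).astype(np.uint8);cv2.imwrite(f"pics/avg_{n}.png",im[:,:,::-1])
    hsv=cv2.cvtColor(im,cv2.COLOR_RGB2HSV)
    m=cv2.inRange(hsv,(5,70,40),(20,255,200))
    u,v=(355,222) if n=="top" else (300,289)
    k,l=cv2.connectedComponents(m);b=(l==l[v,u]).astype(np.uint8)
    cs=cv2.findContours(b,0,2)[0][0];print(n,b.sum(),hsv[v,u],cv2.minAreaRect(cs))
E
python3 m1.py
```

```text
scrRL [563.9  21.   45.1] 4.4
scrRU [712.6  27.9 114.5] 2.5
ledR [620.9  49.8  80. ] 7.2
ledL [615.6 157.3  80.4] 1.4
restR [604.1  39.8  90.3] 3.9
restL [596.4 166.   88.8] 5.7
corRU [736.9  18.4 129.7] 1.5
corRL [552.5   8.8  34.4] 5.2
frR [709.6  32.4 292.3] 1.6
frL [700.1 179.8 290.5] 3.7
oak [ 463.15932816 -224.83804122   76.79123774] 243.97891796588212
oak [ 484.64371242 -284.90644988  136.96371693] 229.4290531972066
oak [ 468.51588448 -237.68020978   17.19782234] 168.0069640493489
[ 593.3 -222.9   28. ]
[ 618.6 -300.6   28. ]
[ 582. -313.   28.]
[ 551.8 -235.6   28. ]
[  2.83 -27.17  -2.1 ] [666.4 105.   88.8]
[[ 2.2 -1.3  5.4]
 [ 3.9  1.   1.3]
 [-6.7 -1.1  0. ]
 [-3.2  0.6 -2.7]
 [ 0.9  0.1 -2.8]
 [ 3.   0.7 -1.2]]
top 331 [ 15  89 106] ((355.45001220703125, 221.84999084472656), (12.649109840393066, 25.61444854736328), 71.56504821777344)
side 527 [ 16 134 177] ((299.7131042480469, 289.34423828125), (33.289588928222656, 18.053199768066406), 39.80556869506836)
```

```bash
cat >> m1.py <<'E'
print("----")
c3s=lambda u,v:((u+.5)/5-.5+230,(v+.5)/5-.5+265)
for a,b in [((275,93),(85,172)),((335,55),(208,135)),((368,165),(105,238))]: print("oak",*tri(c3s(*a),c3t(*b)))
r=R.from_euler("ZY",[2.75,-25],degrees=True)
bed=dict(ledR=(-42.5,-55,16),ledL=(-42.5,55,16),restR=(-63.5,-64,32),restL=(-63.5,64,32),corRU=(77,-90,0),corRL=(-128,-90,0))
D=np.array([P[n]-r.apply(b) for n,b in bed.items()]);print(D.round(1),D.mean(0))
for nm,a,h in [("ledge mid",(254,334.5),(-42.5,0,16)),("felt low",(252.5,326),(-42.5,0,0)),("felt hi",(247.5,150),None),("rests",(252,376),None)]:
    zz=(D.mean(0)+r.apply(h))[2] if h else {"felt hi":105,"rests":85}[nm]
    w=onz("top",*c1(*a),zz); print(nm,w.round(1),r.inv().apply(w-D.mean(0)).round(1))
E
python3 m1.py | sed -n '/----/,$p'
```

```text
----
oak [ 576.78675728 -222.493331      5.28899316] 39.69477432768044
oak [ 590.47917941 -288.36156008   76.74999817] 40.30295145713122
oak [ 580.32836516 -248.49538345  -35.48601239] 42.24170660236825
[[663.5 106.9  83.5]
 [663.5 104.5  83.9]
 [672.  107.2  88.1]
 [670.5 105.5  86.7]
 [662.8 105.   97.2]
 [664.1 104.2  88.5]] [666.06662776 105.54883958  87.97108269]
ledge mid [619.7 102.8  84.5] [-43.6  -0.6  16.5]
felt low [626.6 105.   70. ] [-43.4   1.4   0.4]
felt hi [710.9 107.7 105. ] [47.8 -0.  -3.5]
rests [598.2 103.   85. ] [-62.8   0.7  26. ]
```

```bash
cat >> h.py <<'E'
B0=np.array([666.,105.5,87.]);BR=R.from_euler("ZY",[2.75,-25],degrees=True)
def bed(p): return B0+BR.apply(p)
def to(p,rot):
    s=arm.read_state();r0=R.from_quat(s["ee_rot"])
    print("at",s["eef_pos"].round(1),"d",r0.inv().apply(np.array(p)-s["eef_pos"]).round(1),"rv",(r0.inv()*rot).as_rotvec().round(3),"F",s["force"].round(1),"t",s["time_s"])
def down(yaw,tilt=0): # tool y at yaw(deg) , z down
    return R.from_euler("Z",yaw-90,degrees=True)*R.from_euler("Y",-tilt,degrees=True)*R.from_euler("X",180,degrees=True)*R.from_euler("Z",180,degrees=True)
E
cat > m2.py <<'E'
from h import *
c3t=lambda u,v:((u+.5)/5-.5+325,(v+.5)/5-.5+185)
c3s=lambda u,v:((u+.5)/5-.5+230,(v+.5)/5-.5+265)
for a,b in [((275,93),(105,238)),((335,55),(85,172)),((368,165),(228,193))]: print("oak",*tri(c3s(*a),c3t(*b)))
Q=np.array([onz("top",*c3t(*c),28) for c in [(85,172),(208,135),(228,193),(105,238)]])
print(Q.mean(0)); (c,sz,a)=cv2.minAreaRect(Q[:,:2].astype(np.float32));print(c,sz,a)
# mask-based silhouettes
im=cv2.imread("pics/avg_side.png");
print(R.as_matrix(down(90)))
p=[586,-268,100]
to([586,-268,120],down(18)); to([586,-268,120],down(18+180))
E
python3 m2.py
```

```text
oak [ 552.90378477 -237.07477376   16.32027912] 0.6330874119800964
oak [ 592.35296146 -223.11788122   23.47571922] 3.233710644458766
oak [ 581.38061059 -313.7694219    22.26150386] 2.8722854548542784
[ 586.43426651 -268.0276585    28.        ]
(585.3012084960938, -268.3265075683594) (43.39255905151367, 82.9710464477539) 18.07914924621582
[[-1.00000000e+00 -1.22464680e-16  0.00000000e+00]
 [-1.22464680e-16  1.00000000e+00 -1.22464680e-16]
 [ 1.49975978e-32 -1.22464680e-16 -1.00000000e+00]]
at [230.5 580.9 231.3] d [-643.6 -657.9  111.3] rv [-0.    -0.     0.879] F [ 0.4 -0.1 -0.2] t 1.3
at [230.5 580.9 231.3] d [-643.6 -657.9  111.3] rv [ 0.    -0.    -2.263] F [ 0.4 -0.1 -0.2] t 1.3
```

```bash
python3 drive.py '-40 -41 0 0 0 .1;-80 -82 0 0 0 .2;-120 -123 0 0 0 .3;-160 -164 0 0 0 .4;-200 -205 0 0 0 .5;-240 -246 0 0 0 .6;-280 -287 0 0 0 .7;-320 -328 0 0 0 .8;-360 -369 0 0 0 .88;-400 -410 0 0 0 .88' 85 40
python3 - <<'E'
from h import *
to([586,-268,80],down(18))
E
```

```text
time_s: 2.55
eef_pos: [451.6, 50.6, 231.7]
ee_rot: [0.589, 0.808, 0.001, 0.0]
force: [1.9, 0.4, -0.6]
width: 85.2
grip_force: 0.0
at [451.6  50.6 231.7] d [-344.5   30.   151.6] rv [ 0.001 -0.    -0.002] F [ 1.9  0.4 -0.6] t 2.55
```

```bash
python3 drive.py '-45 4 18 0 0 0;-90 8 36 0 0 0;-135 12 54 0 0 0;-180 16 72 0 0 0;-225 20 90 0 0 0;-270 24 108 0 0 0;-310 27 124 0 0 0;-344.5 30 140 0 0 0;-344.5 30 151 0 0 0;-344.5 30 151 0 0 0' >/dev/null
python3 - <<'E'
from h import *
to([585.8,-268.2,4],down(18))
t=capture("top")[:,:,::-1];s=capture("side")[:,:,::-1]
z=lambda im,u,v:cv2.resize(im[v:v+100,u:u+80],None,fx=5,fy=5,interpolation=cv2.INTER_CUBIC)
cv2.imwrite("pics/c4.png",np.hstack([z(t,325,175),z(s,255,230)]))
E
```

```text
at [ 585.1 -265.1   79.1] d [-3.3 -0.2 75.1] rv [-0.002 -0.002 -0.001] F [0.5 0.1 0.2] t 3.8
```

View pics/c4.png

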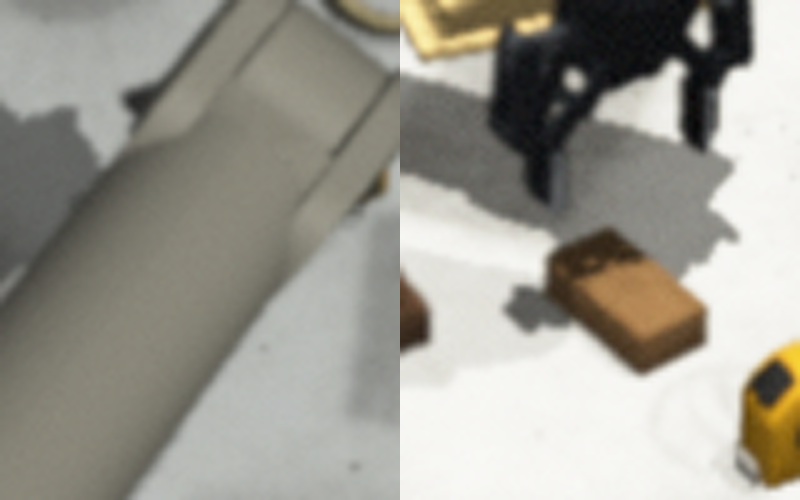

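The side view shows open fingertips at (545,200) and (700,150), straddling the oak centred at (627,300). I'll descend and grip.

```bash
python3 drive.py '-3 0 25 0 0 0;-3 0 50 0 0 0;-3 0 68 0 0 0;-3 0 75 0 0 0;-3 0 75 0 0 0'; python3 drive.py '0 0 0 0 0 0;0 0 0 0 0 0;0 0 0 0 0 0;0 0 0 0 0 0;0 0 0 0 0 0;0 0 0 0 0 0;0 0 0 0 0 0;0 0 0 0 0 0' 30 40
python3 - <<'E'
from h import *
to([585.8,-268.2,4],down(18))
E
```

```text
time_s: 4.53
eef_pos: [586.8, -268.8, 5.5]
ee_rot: [0.588, 0.809, 0.0, -0.0]
force: [-0.1, 0.4, 1.2]
width: 84.6
grip_force: 0.0
time_s: 5.52
eef_pos: [587.3, -269.4, 6.2]
ee_rot: [0.588, 0.809, 0.0, 0.001]
force: [0.7, 0.1, 6.5]
width: 44.6
grip_force: 41.4
at [ 587.3 -269.4    6.2] d [ 1.6 -1.   2.2] rv [ 0.001  0.001 -0.001] F [0.7 0.1 6.5] t 5.525
```

```bash
python3 drive.py '0 0 -50 0 0 0;0 0 -100 0 0 0;0 0 -150 0 0 0;0 0 -200 0 0 0;0 0 -230 0 0 0;0 0 -230 0 0 0'
python3 - <<'E'
from h import *
for y in(92.75,-87.25):
    T=down(92.75,25)*R.from_euler("Z",92.75-y,degrees=True)
    print((BR.inv()*T).as_matrix().round(2).tolist()); to(bed([5,0,90]),T)
E
```

```text
time_s: 6.28
eef_pos: [587.5, -269.9, 238.1]
ee_rot: [0.588, 0.809, 0.001, 0.002]
force: [0.7, 0.1, -0.9]
width: 44.6
grip_force: 41.1
[[-1.0, -0.0, -0.0], [-0.0, 1.0, -0.0], [0.0, -0.0, -1.0]]
at [ 587.5 -269.9  238.1] d [342.  157.7  67. ] rv [-0.283 -0.367 -1.284] F [ 0.7  0.1 -0.9] t 6.275
[[1.0, 0.0, 0.0], [0.0, -1.0, -0.0], [-0.0, 0.0, -1.0]]
at [ 587.5 -269.9  238.1] d [342.  157.7  67. ] rv [-0.395  0.304  1.804] F [ 0.7  0.1 -0.9] t 6.275
```

```bash
python3 drive.py '42 19 0 -.03 -.04 -.14;84 38 0 -.06 -.08 -.28;126 57 0 -.09 -.12 -.42;168 76 0 -.125 -.16 -.56;210 95 0 -.155 -.2 -.7;252 114 10 -.185 -.24 -.84;294 136 25 -.22 -.285 -1;330 152 50 -.25 -.325 -1.14;342 157.7 67 -.283 -.367 -1.284;342 157.7 67 -.283 -.367 -1.284'
python3 drive.py '0 0 0 0 0 0;0 0 0 0 0 0'
python3 - <<'E'
from h import *
to(bed([5,0,90]),down(92.75,25))
t=capture("top")[:,:,::-1];s=capture("side")[:,:,::-1]
z=lambda im,u,v:cv2.resize(im[v:v+100,u:u+80],None,fx=5,fy=5,interpolation=cv2.INTER_CUBIC)
cv2.imwrite("pics/c5.png",np.hstack([z(t,195,150),z(s,240,145)]))
E
```

```text
time_s: 7.52
eef_pos: [628.6, 105.2, 164.6]
ee_rot: [-0.024, 0.977, 0.005, 0.211]
force: [-0.0, -1.1, -0.2]
width: 44.7
grip_force: 41.0
time_s: 7.78
eef_pos: [632.2, 103.9, 169.4]
ee_rot: [-0.022, 0.976, 0.006, 0.215]
force: [0.7, -1.7, -1.2]
width: 44.0
grip_force: 41.1
at [632.2 103.9 169.4] d [-0.8  0.  -1. ] rv [ 0.001 -0.004 -0.004] F [ 0.7 -1.7 -1.2] t 7.775
```

View pics/c5.png

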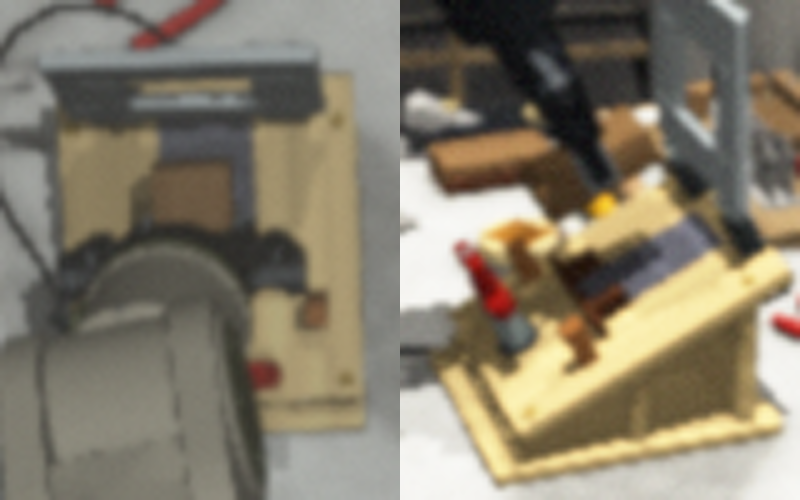

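The top view shows the held block's upper end with corners near (153,168) and (229,163), and the felt at about x 160–252. I'll check the lateral offset in the same picture.

```bash
python3 - <<'E'
from h import *
c=lambda u,v:((u+.5)/5-.5+195,(v+.5)/5-.5+150)
inv=lambda u,v:((u-195+.5)*5-.5,(v-150+.5)*5-.5)
for P in [(47.5,22.5,112),(47.5,-22.5,112),(0,-90,0),(60,-90,0),(77,-90,0),(-128,-90,0),(40,22.5,0),(40,-22.5,0),(-42.5,-55,16),(-42.5,55,16),(64.5,75,37),(64.5,-75,37)]: print(P,np.round(inv(*proj("top",bed(P))[0]),0))
# vertical-gradient profile: felt edges and block edges by rows in the top picture
im=np.mean([capture("top") for _ in range(6)],0)[:,:,::-1]
cv2.imwrite("pics/avg_hold.png",im)
s=cv2.cvtColor(im.astype(np.uint8),cv2.COLOR_BGR2HSV)
for v in (177,180,185,188,191): print(v,im[v,218:252,0].astype(int).tolist())
E
```

```text
(47.5, 22.5, 112) [151. 169.]
(47.5, -22.5, 112) [231. 166.]
(0, -90, 0) [357. 199.]
(60, -90, 0) [354. 103.]
(77, -90, 0) [353.  75.]
(-128, -90, 0) [363. 399.]
(40, 22.5, 0) [170. 140.]
(40, -22.5, 0) [244. 138.]
(-42.5, -55, 16) [301. 275.]
(-42.5, 55, 16) [121. 279.]
(64.5, 75, 37) [ 73. 115.]
(64.5, -75, 37) [327. 108.]
177 [81, 85, 89, 91, 94, 102, 106, 104, 97, 92, 90, 90, 90, 91, 91, 89, 90, 89, 88, 90, 91, 92, 91, 90, 89, 90, 92, 98, 108, 111, 107, 107, 107, 105]
180 [92, 92, 93, 92, 94, 95, 96, 95, 90, 84, 83, 81, 81, 82, 82, 80, 78, 78, 79, 79, 80, 79, 79, 81, 82, 82, 85, 90, 102, 106, 107, 108, 108, 106]
185 [92, 92, 93, 92, 89, 87, 80, 69, 65, 63, 65, 65, 67, 69, 67, 67, 68, 68, 67, 68, 67, 65, 64, 69, 81, 83, 81, 87, 98, 105, 108, 109, 107, 107]
188 [92, 88, 78, 67, 64, 64, 64, 63, 63, 63, 64, 67, 67, 67, 67, 67, 67, 67, 66, 67, 67, 65, 64, 71, 85, 87, 83, 86, 95, 105, 107, 108, 109, 107]
191 [92, 91, 82, 64, 56, 56, 56, 60, 62, 62, 63, 66, 67, 66, 66, 65, 66, 66, 66, 67, 66, 65, 61, 63, 76, 80, 82, 87, 94, 104, 108, 108, 109, 107][ WARN:0@5.905] global loadsave.cpp:1063 imwrite_ Unsupported depth image for selected encoder is fallbacked to CV_8U.
```

Lateral alignment matches to about 0.5 mm. I'll descend to just above the bed, staying about 6 mm up the slope from the ledge.

```bash
python3 drive.py '-2 0 20 0 0 0;-2 0 40 0 0 0;-2 0 60 0 0 0;-2 0 70 0 0 0;-2 0 73 0 0 0;-2 0 73 0 0 0'; python3 drive.py '0 0 1.5 0 0 0;0 0 3 0 0 0;0 0 3 0 0 0'
python3 - <<'E'
from h import *
to(bed([6,0,6]),down(92.75,25)); f=arm.read_state()["force"];print(BR.inv().apply(f).round(1))
E
```

```text
time_s: 8.93
eef_pos: [663.8, 106.6, 103.2]
ee_rot: [-0.023, 0.976, 0.006, 0.214]
force: [-0.3, -0.1, -0.9]
width: 44.4
grip_force: 41.1
time_s: 9.3
eef_pos: [664.7, 106.7, 102.3]
ee_rot: [-0.023, 0.976, 0.007, 0.214]
force: [-16.8, -1.6, 18.2]
width: 44.2
grip_force: 43.9
at [664.7 106.7 102.3] d [-0.7 -1.3  8.4] rv [ 0.003 -0.004 -0.001] F [-16.8  -1.6  18.2] t 9.3
[-7.6 -0.7 23.7]
```

```bash
python3 drive.py '0 -.8 -2.5 0 0 0;0 -1.6 -2.5 0 0 0;0 -1.6 -2.5 0 0 0'; python3 drive.py '0 0 1 0 0 0;0 0 1.5 0 0 0;0 0 1.5 0 0 0'
python3 - <<'E'
from h import *
to(bed([6,0,6]),down(92.75,25)); f=arm.read_state()["force"];print(BR.inv().apply(f).round(1))
s=capture("side")[:,:,::-1]
cv2.imwrite("pics/c6.png",cv2.resize(s[150:240,235:335],None,fx=6,fy=6,interpolation=cv2.INTER_CUBIC))
E
```

```text
time_s: 9.68
eef_pos: [663.9, 104.9, 102.2]
ee_rot: [-0.023, 0.977, 0.006, 0.214]
force: [0.1, -0.7, -1.3]
width: 44.2
grip_force: 41.1
time_s: 10.05
eef_pos: [664.0, 104.9, 101.9]
ee_rot: [-0.023, 0.977, 0.006, 0.214]
force: [-16.0, -2.0, 16.6]
width: 44.6
grip_force: 43.7
at [664.  104.9 101.9] d [-1.5  0.5  8.4] rv [ 0.002 -0.005 -0.001] F [-16.   -2.   16.6] t 10.05
[-7.6 -1.3 21.9]
```

View pics/c6.png

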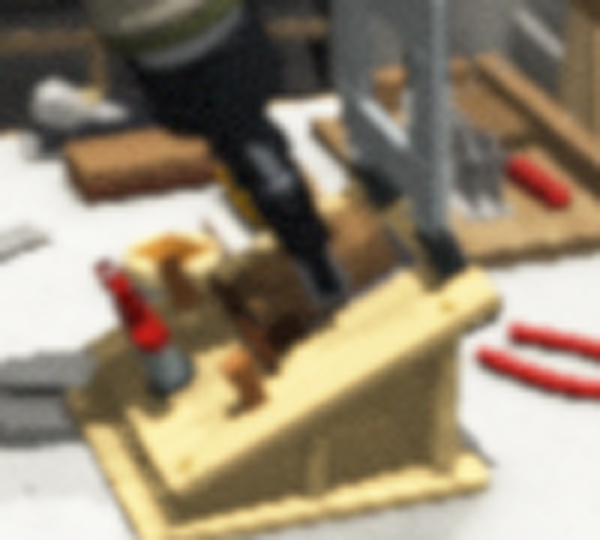

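Block sits low between the cheeks at about (260,290), with the lower end near the ledge. I'll slide it downslope to touch the ledge.

```bash
cat > st.py <<'E'
from h import *
s=arm.read_state();print("bed",BR.inv().apply(s["eef_pos"]-B0).round(1),"Fbed",BR.inv().apply(s["force"]).round(1),"w",s["width"].round(1),s["time_s"])
E
python3 drive.py '0 0 -1 0 0 0;1 0 -1 0 0 0;2 0 -1 0 0 0;3 0 -1 0 0 0;3 0 -1 0 0 0' >/dev/null; python3 st.py;python3 drive.py '1 0 0 0 0 0;2 0 0 0 0 0;2 0 0 0 0 0' >/dev/null; python3 st.py
```

```text
Traceback (most recent call last):
  File "st.py", line 2, in <module>
    s=arm.read_state();print("bed",BR.inv().apply(s["eef_pos"]-B0).round(1),"Fbed",BR.inv().apply(s["force"]).round(1),"w",s["width"].round(1),s["time_s"])
                                                                                                                           ^^^^^^^^^^^^^^^^
AttributeError: 'float' object has no attribute 'round'
Traceback (most recent call last):
  File "st.py", line 2, in <module>
    s=arm.read_state();print("bed",BR.inv().apply(s["eef_pos"]-B0).round(1),"Fbed",BR.inv().apply(s["force"]).round(1),"w",s["width"].round(1),s["time_s"])
                                                                                                                           ^^^^^^^^^^^^^^^^
AttributeError: 'float' object has no attribute 'round'
```

```bash
python3 drive.py '1 0 0 0 0 0;2 0 0 0 0 0;2 0 0 0 0 0' >/dev/null; python3 st.py
```

```text
Traceback (most recent call last):
  File "st.py", line 2, in <module>
    s=arm.read_state();print("bed",BR.inv().apply(s["eef_pos"]-B0).round(1),"Fbed",BR.inv().apply(s["force"]).round(1),"w",s["width"].round(1),s["time_s"])
                                                                                                                           ^^^^^^^^^^^^^^^^
AttributeError: 'float' object has no attribute 'round'
```

```bash
sed -i 's/s\["width"\].round(1)/s["width"]/' st.py; python3 st.py
```

```text
bed [ 1.4 -0.3 15.4] Fbed [10.2 -0.2  0.9] w 44.13542634050766 11.475
```

Ledge contact felt (10 N along the slope). I'll seat the block down and release it.

```bash
python3 drive.py '-.5 0 .7 0 0 0;-.5 0 1.3 0 0 0;-.5 0 1.3 0 0 0' >/dev/null; python3 st.py; python3 drive.py '0 0 0 0 0 0;0 0 0 0 0 0;0 0 0 0 0 0;0 0 0 0 0 0' 58; python3 st.py
```

```text
bed [ 1.5 -0.3 14.4] Fbed [ 7.4 -0.   8.5] w 44.191707332428116 11.85
time_s: 12.35
eef_pos: [658.4, 104.7, 97.5]
ee_rot: [-0.023, 0.977, 0.006, 0.214]
force: [0.6, -0.5, -0.2]
width: 57.8
grip_force: 0.0
bed [-2.4 -0.5 12.7] Fbed [ 0.5 -0.5 -0.4] w 57.80851900994307 12.35
```

```bash
python3 drive.py '0 0 -20 0 0 0;0 0 -50 0 0 0;0 0 -80 0 0 0;0 0 -110 0 0 0;0 0 -140 0 0 0;0 -60 -150 0 0 0;0 -120 -150 0 0 0;0 -180 -150 0 0 0;0 -230 -150 0 0 0;0 -230 -150 0 0 0' 58 >/dev/null
sed -i 's/^BR=.*//; s/^B0=np.array(\[666.,105.5,87.\]);/B0=np.array([666.,105.5,87.]);/' h.py
cat >> h.py <<'E'
B0=bed([1.4,-.5,8.2])
E
python3 st.py
python3 - <<'E'
from h import *
t=capture("top")[:,:,::-1];s=capture("side")[:,:,::-1]
z=lambda im,u,v:cv2.resize(im[v:v+100,u:u+80],None,fx=5,fy=5,interpolation=cv2.INTER_CUBIC)
cv2.imwrite("pics/c7.png",np.hstack([z(t,195,150),z(s,240,145)]))
inv=lambda n,P:(proj(n,bed(P))[0]-([195,150] if n=="top" else [240,145])+.5)*5-.5+([0,0] if n=="top" else [400,0])
for P in [(42.5,22.5,28),(42.5,-22.5,28),(-42.5,22.5,28),(-42.5,-22.5,28),(-42.5,-55,16),(-42.5,55,16),(77,-90,0),(-128,-90,0),(-95.5,0,80)]: print(P,inv("top",P).round(),inv("side",P).round())
E
```

```text
bed [  -3.6 -236.2  155.2] Fbed [-0.9  1.4  0.6] w 57.96100031327444 13.6
(42.5, 22.5, 28) [165. 146.] [670. 189.]
(42.5, -22.5, 28) [240. 144.] [693. 215.]
(-42.5, 22.5, 28) [172. 285.] [562. 253.]
(-42.5, -22.5, 28) [246. 283.] [583. 281.]
(-42.5, -55, 16) [301. 276.] [605. 317.]
(-42.5, 55, 16) [120. 281.] [556. 247.]
(77, -90, 0) [353.  75.] [792. 263.]
(-128, -90, 0) [363. 401.] [518. 428.]
(-95.5, 0, 80) [207. 394.] [469. 249.]
```

View pics/c7.png

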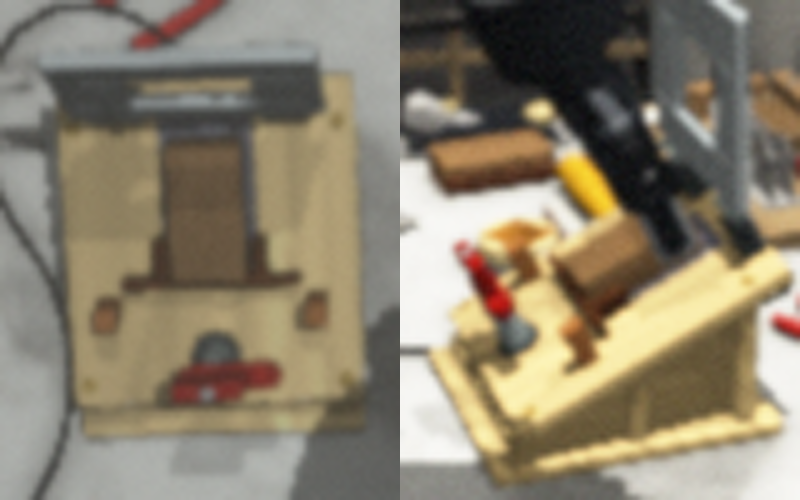

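The picture shows the oak seated between the cheeks, top face corners about (165,140) to (245,282), against the ledge at y≈280. The frame is open. Next, hook closed fingers behind its free edge.

```bash
grep -n "^B0\|^BR\|BR=" h.py; python3 st.py; python3 drive.py '-30 0 -30 0 0 0;-70 0 -60 0 0 0;-110 0 -85 0 0 0;-148 0 -85 0 0 0;-148 40 -85 0 0 0;-148 90 -85 0 0 0;-148 140 -85 0 0 0;-148 190 -85 0 0 0;-148 236 -85 0 0 0;-148 236 -85 0 0 0' 0 60; python3 st.py
```

```text
21:B0=np.array([666.,105.5,87.]);BR=R.from_euler("ZY",[2.75,-25],degrees=True)
28:B0=bed([1.4,-.5,8.2])
bed [  -3.1 -230.5  154.3] Fbed [ 0.4  1.  -1.2] w 58.07173886659909 13.7
time_s: 14.95
eef_pos: [693.1, 121.6, 371.9]
ee_rot: [-0.029, 0.977, 0.008, 0.213]
force: [-0.7, -0.2, -0.2]
width: 0.0
grip_force: 0.0
bed [144.3  15.3 238.3] Fbed [-0.7 -0.2  0.1] w 0.02804300333402512 14.95
```

```bash
python3 drive.py '0 -4 0 0 0 0;0 -6 30 0 0 0;0 -6 60 0 0 0;0 -6 75 0 0 0;0 -6 75 0 0 0'; python3 st.py
python3 - <<'E'
from h import *
t=capture("top")[:,:,::-1];s=capture("side")[:,:,::-1]
z=lambda im,u,v:cv2.resize(im[v:v+100,u:u+80],None,fx=5,fy=5,interpolation=cv2.INTER_CUBIC)
cv2.imwrite("pics/c8.png",np.hstack([z(t,195,130),z(s,250,100)]))
E
```

```text
time_s: 15.58
eef_pos: [726.0, 106.5, 304.2]
ee_rot: [-0.023, 0.977, 0.005, 0.213]
force: [-0.2, 1.5, 0.8]
width: -0.1
grip_force: 0.0
bed [144.8  -1.4 163.3] Fbed [0.2 1.5 0.8] w -0.05473433914441485 15.575
```

View pics/c8.png

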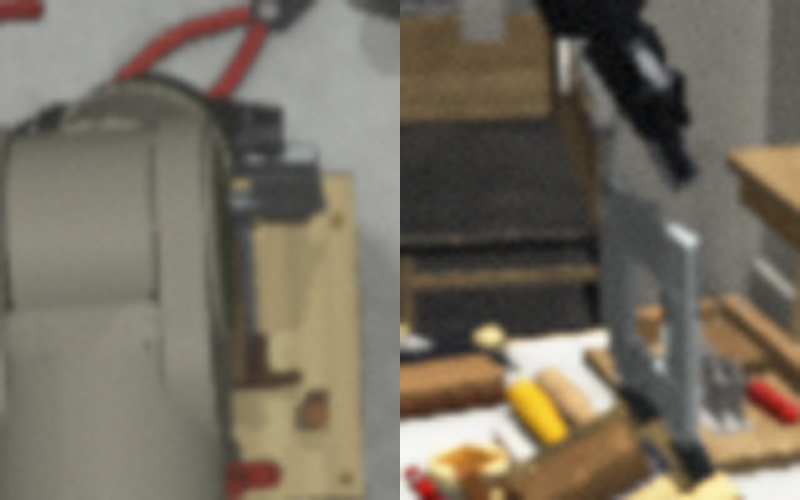

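The side crop shows fingertips at (683,185), upslope of the frame's edge (middle ≈ (650,212)). I'll lower the fingers behind the edge and pull.

```bash
python3 drive.py '0 0 12 0 0 0;0 0 24 0 0 0;6 0 25 0 0 0;14 0 24 0 0 0;22 0 22 0 0 0;30 0 20 0 0 0;38 0 17 0 0 0;38 0 17 0 0 0'; python3 st.py
```

```text
time_s: 16.68
eef_pos: [697.8, 106.5, 273.6]
ee_rot: [-0.023, 0.977, 0.006, 0.213]
force: [-0.7, -0.4, -0.5]
width: 0.0
grip_force: 0.0
bed [ 1.063e+02 -1.000e-01  1.475e+02] Fbed [-0.9 -0.4 -0.2] w 0.006984521439674188 16.675
```

```bash
cat > df.py <<'E'
from h import *
a=cv2.imread("pics/avg_side.png").astype(int);b=capture("side")[:,:,::-1].astype(int)
# frame right upright corner strip: print luminance around old corner
g=lambda im:im.sum(2)//3
print("old",g(a)[147:149,298:316].tolist());print("new",g(b)[147:149,298:316].tolist())
print("diff low frame rows:",[(int(v),np.where(abs(a-b).max(2)[v,285:330]>40)[0].tolist()) for v in range(150,200,8)])
E
python3 df.py
```

```text
old [[80, 79, 77, 78, 83, 100, 132, 174, 204, 208, 191, 146, 111, 102, 106, 111, 114, 116], [79, 80, 79, 80, 83, 83, 96, 125, 169, 199, 192, 147, 109, 102, 105, 109, 113, 116]]
new [[115, 96, 104, 109, 103, 104, 105, 107, 107, 107, 103, 105, 103, 106, 104, 112, 113, 116], [163, 125, 109, 108, 109, 106, 103, 102, 103, 107, 103, 104, 101, 98, 106, 112, 115, 117]]
diff low frame rows: [(150, [3, 11, 12, 13, 14, 15]), (158, [3]), (166, [5, 6, 10, 11, 15]), (174, [16, 17, 23, 24, 25]), (182, [5, 6, 7, 23, 24]), (190, [0, 1, 2, 3, 4, 5, 6, 7, 8, 9, 10, 11, 12, 13, 16, 17, 18, 19, 20]), (198, [0, 1, 2, 3, 4, 5, 6, 7, 8, 9, 14, 15, 16, 17, 18, 19, 20, 23])]
```

The frame has moved with the fingers, so I'll continue along the arc.

```bash
python3 drive.py '14 0 -2.5 0 0 0;26 0 -4.5 0 0 0;40 0 -3.5 0 0 0;54 0 -1.5 0 0 0;68 0 2.5 0 0 0;83 0 9.5 0 0 0;98 0 18 0 0 0;98 0 18 0 0 0' >/dev/null; python3 st.py; python3 drive.py '10 0 9 0 0 0;18 0 18 0 0 0;25 0 27 0 0 0;32 0 38 0 0 0;37 0 48 0 0 0;41 0 56 0 0 0;41 0 56 0 0 0' >/dev/null; python3 st.py
```

```text
bed [ 7.400e+00 -1.000e-01  1.291e+02] Fbed [-0.1 -0.5  0.3] w -0.1193996700682706 17.725
bed [-33.   -0.3  73.2] Fbed [-0.3 -0.6 -0.8] w -0.03731031706338338 18.6
```

```bash
python3 drive.py '4 0 10 0 0 0;8 0 18 0 0 0;11 0 26 0 0 0;13 0 29 0 0 0;13 0 29 0 0 0' >/dev/null; python3 st.py; python3 drive.py '0 0 2 0 0 0;0 0 4 0 0 0;0 0 4 0 0 0' >/dev/null; python3 st.py
```

```text
bed [-45.9  -0.1  44.6] Fbed [-0.1  0.4  0.2] w -0.06571283508779559 19.225
bed [-45.3  -0.   41.8] Fbed [-5.7 -1.1 19.2] w -0.17719720180615026 19.6
```

Frame contact at 42 mm, as expected for fully closed. I'll lift off and measure the turnbutton angle.

```bash
python3 drive.py '0 0 -15 0 0 0;0 0 -40 0 0 0;20 0 -65 0 0 0;50 0 -70 0 0 0;50 0 -70 0 0 0' 40 40 >/dev/null; python3 st.py; python3 - <<'E'
from h import *
def onbed(n,u,v,z):
    o,d=ray(n,u,v);nn=BR.apply([0,0,1]);return BR.inv().apply(o+d*((bed([0,0,z])-o)@nn)/(d@nn)-B0)
im=cv2.imread("pics/avg_top.png");hsv=cv2.cvtColor(im,cv2.COLOR_BGR2HSV)
m=cv2.inRange(hsv,(0,120,60),(8,255,255))|cv2.inRange(hsv,(172,120,60),(180,255,255))
m[:218]=0;m[240:]=0;m[:,:220]=0;m[:,260:]=0
v,u=np.nonzero(m);print(len(u),u.min(),u.max(),v.min(),v.max())
for r in range(218,238): print(r,"".join("#" if x else "." for x in m[r,222:258]))
for z in(50,54,80): print(z,onbed("top",(280.5)/5-.5+195,(373.5)/5-.5+150,z).round(1))
for f in(0,.15,.3): print(f,proj("top",bed([-95.5+43*np.sin(f),-43*np.cos(f),50]))[0].round(1),proj("top",bed([-95.5+22*np.sin(f),-22*np.cos(f),80]))[0].round(1),proj("top",bed([-95.5-22*np.sin(f),22*np.cos(f),80]))[0].round(1))
E
```

```text
bed [-96.5   0.2 111.8] Fbed [-0.6  0.7 -0.6] w 39.76944439288255 20.225
98 230 250 223 229
218 ....................................
219 ....................................
220 ....................................
221 ....................................
222 ....................................
223 ............##...###########........
224 ..........###################.......
225 .........####################.......
226 .........####..#############........
227 ........#####...#########...........
228 ........####.....####...............
229 ........####.....###................
230 ....................................
231 ....................................
232 ....................................
233 ....................................
234 ....................................
235 ....................................
236 ....................................
237 ....................................
50 [-93.1 -41.8  50. ]
54 [-91.8 -42.   54. ]
80 [-83.8 -43.5  80. ]
0 [251. 225.] [243.4 228.2] [228.5 228.6]
0.15 [250.8 222.9] [243.3 227.1] [228.6 229.6]
0.3 [250.2 220.9] [243.  226.1] [229.  230.6]
```

```bash
python3 - <<'E'
from h import *
s=arm.read_state();print(s["joint_positions"].round(2)); to(bed([-95.5,0,95]),down(92.75,25)*R.from_euler("z",1.49))
E
```

```text
[-0.91 -0.06  0.58  2.13  0.24  0.66  1.14]
at [529.3  98.6 155.6] d [-1.1 -0.2 16.8] rv [-0.002 -0.007  1.49 ] F [-0.3  0.7 -0.8] t 20.225
```

```bash
python3 drive.py '0 0 0 0 0 .18;0 0 0 0 0 .36;0 0 0 0 0 .54;0 0 0 0 0 .72;0 0 0 0 0 .9;0 0 0 0 0 1.08;0 0 0 0 0 1.26;0 0 0 0 0 1.4;-1 0 0 0 0 1.49;-1 0 0 0 0 1.49'; python3 - <<'E'
from h import *
s=arm.read_state();print(s["joint_positions"].round(2)); to(bed([-95.5,0,58]),down(92.75,25)*R.from_euler("z",1.49))
E
```

```text
time_s: 21.48
eef_pos: [532.8, 98.5, 156.8]
ee_rot: [0.645, 0.734, 0.15, 0.154]
force: [0.5, -0.0, -0.2]
width: 40.2
grip_force: 0.0
[-0.82 -0.05  0.5   2.12  0.22  0.66 -0.34]
at [532.8  98.5 156.8] d [ 0.2 -2.5 53.4] rv [-0.004 -0.002 -0.   ] F [ 0.5 -0.  -0.2] t 21.475
```

```bash
python3 drive.py '0 -2.5 15 0 0 0;0 -2.5 30 0 0 0;0 -2.5 45 0 0 0;0 -2.5 53 0 0 0;0 -2.5 53 0 0 0'; python3 st.py; python3 drive.py '0 0 0 0 0 0;0 0 0 0 0 0;0 0 0 0 0 0;0 0 0 0 0 0;0 0 0 0 0 0;0 0 0 0 0 0' 0 30; python3 st.py
```

```text
time_s: 22.1
eef_pos: [551.9, 99.1, 106.7]
ee_rot: [0.645, 0.734, 0.149, 0.153]
force: [0.4, 1.0, 0.1]
width: 40.1
grip_force: 0.0
bed [-96.7  -0.4  57.9] Fbed [ 0.5  1.  -0.2] w 40.0913005287918 22.1
time_s: 22.85
eef_pos: [552.0, 99.5, 107.6]
ee_rot: [0.645, 0.734, 0.15, 0.153]
force: [-5.7, 0.3, 7.1]
width: 11.4
grip_force: 35.0
bed [-96.2  -0.   58.8] Fbed [-2.2  0.6  8.9] w 11.422103019759973 22.85
```

Rib gripped (11.4 mm). I'll turn it counterclockwise seen from outside.

```bash
python3 drive.py '0 0 -1.5 0 0 -.15;0 0 -1.5 0 0 -.3;0 0 -1.5 0 0 -.45;0 0 -1.5 0 0 -.6;0 0 -1.5 0 0 -.75;0 0 -1.5 0 0 -.9;0 0 -1.5 0 0 -1.05;0 0 -1.5 0 0 -1.2;0 0 -1.5 0 0 -1.33;0 0 -1.5 0 0 -1.38' >/dev/null; python3 st.py; python3 drive.py '0 0 0 0 0 -.04;0 0 0 0 0 -.08;0 0 0 0 0 -.08'; python3 - <<'E'
from h import *
s=arm.read_state();print(s["ft_torque"],(down(92.75,25).inv()*R.from_quat(s["ee_rot"])).as_rotvec()); import runpy;runpy.run_path("st.py")
E
```

```text
bed [-96.9  -0.8  59.1] Fbed [  2.3  -0.8 -14.6] w 11.116501994345949 24.1
time_s: 24.48
eef_pos: [551.2, 98.7, 107.7]
ee_rot: [-0.008, 0.977, 0.009, 0.214]
force: [8.5, -0.0, -11.7]
width: 11.2
grip_force: 36.2
[ 0.22653196 -0.26517568 -0.63090231] [-0.00080939  0.00524635  0.03140824]
bed [-96.9  -0.8  59.1] Fbed [  2.8  -0.4 -14.2] w 11.211434103496218 24.475
```

Torque shows it's at the stop. I'll release, retreat along the tool axis, and check by picture masks.

```bash
python3 drive.py '0 0 1 0 0 0;0 0 1 0 0 0;0 0 1 0 0 0;0 0 1 0 0 0;0 0 1 0 0 0' 45 >/dev/null; python3 drive.py '0 0 -20 0 0 0;0 0 -50 0 0 0;0 0 -80 0 0 0;0 0 -110 0 0 0;0 -50 -130 0 0 0;0 -110 -130 0 0 0;0 -170 -130 0 0 0;0 -220 -130 0 0 0;0 -260 -130 0 0 0;0 -260 -130 0 0 0'
python3 - <<'E'
from h import *
im=np.mean([capture("top") for _ in range(4)],0).astype(np.uint8)[:,:,::-1].copy();cv2.imwrite("pics/end_top.png",im);hsv=cv2.cvtColor(im,cv2.COLOR_BGR2HSV)
m=cv2.inRange(hsv,(0,120,60),(8,255,255))|cv2.inRange(hsv,(172,120,60),(180,255,255))
for r in range(205,236): print(r,"".join("#" if x else "." for x in m[r,222:258]))
for f in(1.2,1.35,1.5): print(f,proj("top",bed([-95.5+43*np.sin(f),-43*np.cos(f),50]))[0].round(1),proj("top",bed([-95.5+22*np.sin(f),-22*np.cos(f),80]))[0].round(1),proj("top",bed([-95.5-22*np.sin(f),22*np.cos(f),80]))[0].round(1))
# frame, oak in window: grey and brown extents
b=cv2.inRange(hsv,(5,70,40),(20,255,140))
for r in range(174,214,2): print(r,"".join("#" if x else "." for x in b[r,205:272]))
print("frame free edge/hinge",[proj("top",bed(p))[0].round(1) for p in [(-72.5,75,42),(-72.5,-75,42),(28.5,35,42),(28.5,-35,42),(-30.5,35,42),(-30.5,-35,42)]])
print([hsv[r,215].tolist() for r in range(165,215,5)])
E
```

```text
time_s: 26.35
eef_pos: [502.4, -167.1, 222.2]
ee_rot: [-0.006, 0.977, 0.009, 0.214]
force: [0.9, 1.0, 0.7]
width: 44.9
grip_force: 0.0
205 ....................................
206 ....................................
207 ....................................
208 ....................................
209 ....................................
210 ....................................
211 ....................................
212 ..............###...................
213 .............####...................
214 .............####...................
215 .............####...................
216 .............####...................
217 .............#####..................
218 .............#####..................
219 .............#####..................
220 ..............###...................
221 .............####...................
222 .............####...................
223 .............####...................
224 .............####...................
225 .............####...................
226 .............####...................
227 ....................................
228 ..................
[... 1492 characters left out ...]
##..............................
204 ...................................................................
206 ...................................................................
208 ...................................................................
210 ...................................................................
212 ...................................................................
frame free edge/hinge [array([211.7, 217.8]), array([261.5, 216.6]), array([223.1, 184.6]), array([246.8, 184. ]), array([224.2, 204. ]), array([247.6, 203.4])]
[[23, 22, 149], [80, 9, 82], [90, 8, 124], [95, 11, 138], [95, 11, 143], [90, 12, 146], [90, 11, 145], [90, 11, 145], [90, 11, 136], [90, 9, 143]]
```

The wing is at its stop (tip column 237, as predicted for 1.5 rad). The frame window and the oak inside it match the closed, seated positions.

```bash
python3 -c "
from station import arm, capture, camera_model
print(arm.close_job())"
```

```text
the job is handed in; nothing more can be done
None
```

The job is handed in: the oak block is seated in the bed against the ledge, the frame is fully down over it, and the red turnbutton is turned to its stop across the lower rail, all confirmed by touch and a final top picture. The verdict wasn't shown, and I didn't re-measure the walnut block, wax tin or tape measure, though the arm met no unexpected contact.

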